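Tip the cracker carton out of a packed rack and stand it on the board

ROBOT

A 6-joint arm with a two-finger parallel gripper is mounted at the origin on a cart in front of the work surface, level with it; the furniture and walls round the work are solid. World frame = base frame: x ahead of the robot, y to its left, z up, the work surface at z = 0. Lengths are in m, angles in rad, forces in N, time in s.
With the tool pointing down it reaches from about 0.225 to 0.875 m from the base axis. Payload 3.4 kg.
Tool frame: the origin (TCP) lies at the very end of the fingers, on their centre line; the grasp point (between the pads) lies 19 mm behind it; z points along the fingers, y is the line along which they close (so a half turn about z gives the same grasp; the last joint's range is limited). The gripper opens to 85 mm and grips with 20 to 120 N. Pads are 22 mm wide; open, the fingers measure 114 mm over their backs; the gripper's body (76 mm by 85 mm) begins 54 mm behind the grasp point. The pads swing forward as they close: fully open they stand 13 mm farther back than shut.
Start: joints at [1.199, 0.276, 1.505, -0, 1.361, -0.121], TCP at [0.143, 0.557, 0.231] pointing down, gripper open.
Joint ranges: [-2.89, 2.89], [-0.75, 2.08], [0.22, 2.7], [-1.18, 4.32], [0.11, 2.71], [-2.7, 2.7]. Speed limits (rad/s): [2.57, 2.57, 3.14, 3.14, 3.14, 3.14].

INTERFACE

Orientations are given as a unit quaternion [w, x, y, z].
In Python, from rig import manip gives the robot as it stands. The module is installed in compiled form; this text tells all that it offers.
- The arm moves only by the tool play_rows, never from a script. Its argument "motion" is a list of rows, each a list of 5 numbers: the shift along the tool's x, y, z in units of 40 mm (1.0 is 40 mm), then the turn about the tool's z in units of 10 degrees (1.0 is 10 degrees), then the finger opening in mm, from 0 to 85.4. A call has 1 to 5 rows; each row is the pose to reach, as a shift and turn from the pose commanded when the call began, along the tool's axes at that moment; what a row does not reach only later rows make up. A row lasts 1/8 s, in which the tool goes at most 62.5 mm and 10.7 degrees, less where a joint would pass 70% of its speed; a pose out of reach is approached as far as the arm can. A call with a gripper value outside its range is refused whole. The fingers move at their own pace and stop on an object; "newtons" is the grip in N (left out, the last holds). Time passes only in rows, so rows that repeat a pose let the fingers close. It gives the time, the measured TCP pose, the force, the opening and the grip force at its end, in the units of the state.
- manip.get_state(): the state, without advancing time (a new reading comes with each control period).
- manip.get_image(name): name is "scene" or "side" or "wrist"; returns a dict with "img" (400x640x3 uint8, red, green, blue), "range_z" (400x640 float32, m along the optical axis (not along the pixel's ray), 0 where there is no reading), "fx", "fy", "cx", "cy" (pixels), "D" ([k1, k2, p1, p2, k3] as OpenCV has them; the pictures are not rectified), "R" (3x3) and "t" (3): a world point X has camera coordinates R X + t. Camera axes: x right, y down, z forward; pixel columns grow to the right and rows downward; lengths in m; the calibration is good to about 2 mm. A picture is of the moment at which its call begins.
- manip.sign_off(): hands the job in; it is judged then, once.
The state is a dict: "clock": time; "qpos": joint angles; "qd": joint speeds; "effort": joint torques, N m; "position": TCP position; "ee_rot": TCP orientation; "contact_force": force on the tool from outside, world axes, zero at the start; "moment": the same for the moment, N m; "width": finger opening in m; "gripper_force": force on a finger pad.
Only numpy, scipy, OpenCV 4.12 (cv2) and the standard library are available. Lean on these libraries where they do the work, as an engineer would, in place of code of your own. Each camera call takes 0.05 s, during which the arm holds its last target. There are 200 camera calls.

TASK

Fetch the red cracker carton from the packed rack: its neighbours leave no room to grip it, so first tip it forward by its top edge until it leans on the rack's low front rail by itself. Then take it by its narrow front side, lift it out over the rail and gently stand it upright in the middle of the wooden chopping board. Leave the other cartons standing in the rack and do not knock the mug about.

Things in the scene. Friction and masses are not known exactly. Their poses are not given: they have to be found in the camera images.
- red_carton: Red cracker carton to fetch, closed and stiff, cream stripe and round crackers on its narrow front: 100 mm deep (own x), 50 thick (own y), 210 high (own z), about 0.25 kg, evenly spread. Origin: centre of its underside; -x is the narrow front facing out of the rack, z up. In any of the four places. Past about 25 degrees it tips over its lower front edge; let go before that it falls back.
- blue_carton: Blue carton with sticks drawn on it, 100 x 50 x 204 mm, same axes and origin as the red one; stays in the rack.
- green_carton: Green carton with a pale window panel, 100 x 50 x 214 mm, same axes and origin; stays in the rack.
- kraft_carton: Brown carton with a darker band, 100 x 50 x 198 mm, same axes and origin; stays in the rack.
- rack: Fixed rack: wooden foot 182 x 236 mm, black wire. Origin under its middle on the worktop, -x faces the robot. Cartons stand on the foot, 18 mm above the worktop, in a row along y at 51.5 mm spacing (1.5 mm gaps), centres at own x = +20 mm. Back wires at x = +78 mm end 154 mm above the worktop; higher up the cartons' backs are open. Side wires y = +-108 mm, 92 (front) to 154 mm high.
- board: Loose light wooden chopping board lying flat, 190 mm (own x) x 300 mm (own y), 22 mm thick, 0.8 kg. Origin at the centre of its underside, z up.
- mug: Empty green and white mug, 90 x 122 x 107 mm, standing at the left of the rack; origin at the centre of its underside. Bystander.
- rail (a point): Middle of the rack's front rail, an 8 mm wire along the rack's y, 88 mm above the worktop, 50 mm in front of the cartons' front faces. A carton tipped past balance comes to lean stably on it at about 34 degrees (28 to 40 as its foot slides), its front top edge then some 115 mm in front of its neighbours.
- back_edge (a point): Middle of the red carton's back top edge (own x +50, y 0, z +210 mm). Behind it is free air for a finger, so it can be pulled forward from here. As the carton tips, this edge first rises about 22 mm, then sinks.
Mind the look-alikes: they are no part of the job. Of the things like the blue_carton, leave any that is yellow; of the rest the larger one is meant.

How it is judged:
On the way:
1. the red carton, still standing in the rack, is tipped forward and leans on the front rail, not touched by the robot (angle between red_carton's own z axis and vertical between 0.4 and 0.95 rad and contact force between red_carton and rack above 0.3 N and contact force between red_carton and the arm below 0.1 N and contact force between red_carton and the fingers below 0.1 N and linear speed of red_carton below 0.03 m/s and x of red_carton in the frame of rack above -0.06 m), for 0.2 s.
At the end, for the whole second after the job is handed in: The red carton stands upright (within 0.08 rad) and still on the chopping board, its centre within 40 mm of the board's centre; the three other cartons stand in the rack within 30 mm of where they were, tilted less than 0.26 rad (angle between red_carton's own z axis and vertical below 0.08 rad and z of red_carton in the frame of board between 0.015 and 0.03 m and horizontal distance between red_carton and board below 0.04 m and linear speed of red_carton below 0.02 m/s and height (world z) of board below 0.006 m and angle between each of blue_carton, green_carton, kraft_carton's own z axis and vertical below 0.26 rad and distance of each of blue_carton, green_carton, kraft_carton from where it was at the start of the episode below 0.03 m); the robot touches nothing.
It fails at once if the red carton falls over (tilted more than 1.1 rad) (angle between red_carton's own z axis and vertical above 1.1 rad).
It fails at once if the red carton is dropped onto the board (it falls, not held, from more than about 13 mm) (contact force between red_carton and the fingers below 0.1 N and linear speed of red_carton above 0.5 m/s and horizontal distance between red_carton and board below 0.15 m).
It fails at once if another carton is tipped out of line (angle between any of blue_carton, green_carton, kraft_carton's own z axis and vertical above 0.35 rad).
It fails at once if the mug is knocked more than 40 mm away (distance of mug from where it was at the start of the episode above 0.04 m).
It also fails if it takes over 58 s, if anything falls off the work surface, if the arm or the gripper's body presses on something with over 40 N, if the wrist force passes 120 N, or if a joint passes its speed limit or range.

## Working session

There is one attempt and no reset: what is moved stays moved. The work goes in short steps, Python scripts to look and compute and a tool call to move; the robot and the scene stay as the last step left them, time stands still between calls to the robot, and variables do not carry over. Pictures are saved under pics/ and viewed, at most 10 in all, crops included, and the job is handed in when it is done.

Besides the shell and the picture viewer there is one more tool, called by a JSON object that holds its "method" and its "body". play_rows: Moves the arm, as the interface text tells. Its arguments: {"type":"object","properties":{"motion":{"type":"array","items":{"type":"array","items":{"type":"number"}}},"newtons":{"type":"number"}},"required":["motion"]}

```bash
mkdir -p pics; ls
cat > h.py <<'E'
import numpy as np, cv2
from rig import manip
def grab(n):
    d=manip.get_image(n); return d
def save(d,f): cv2.imwrite('pics/'+f,cv2.cvtColor(d['img'],cv2.COLOR_RGB2BGR))
def K(d): return np.array([[d['fx'],0,d['cx']],[0,d['fy'],d['cy']],[0,0,1]])
def rays(d,uv):
    p=cv2.undistortPoints(np.float64(uv).reshape(-1,1,2),K(d),np.float64(d['D'])).reshape(-1,2)
    return np.c_[p,np.ones(len(p))]
def pts(d,uv):  # by depth
    uv=np.array(uv).reshape(-1,2); r=rays(d,uv); z=d['range_z'][uv[:,1].astype(int),uv[:,0].astype(int)]
    return (r*z[:,None]-np.array(d['t']))@np.array(d['R'])
def plane(d,uv,h):
    R=np.array(d['R']);c=-R.T@np.array(d['t']); r=rays(d,uv)@R
    return c+r*((h-c[2])/r[:,2])[:,None]
E
python3 - <<'E'
from h import *
s=manip.get_state();print({k:np.round(v,3) for k,v in s.items()})
ims=[]
for n in('scene','side','wrist'):
    d=grab(n);save(d,n+'0.png');np.savez('/tmp/%s0.npz'%n,**d)
    print(n,-np.array(d['R']).T@d['t'],(d['range_z']>0).mean())
E
```

```text
pics
{'clock': np.float64(0.0), 'qpos': array([ 1.199,  0.277,  1.506, -0.   ,  1.361, -0.121]), 'qd': array([ 0.   ,  0.001, -0.002,  0.001,  0.001,  0.   ]), 'effort': array([-1.0000e-03, -4.1678e+01, -2.4581e+01, -0.0000e+00,  1.1000e-02,
       -0.0000e+00]), 'position': array([0.143, 0.556, 0.23 ]), 'ee_rot': array([-0.   ,  0.125,  0.992, -0.001]), 'contact_force': array([0.32 , 0.575, 0.863]), 'moment': array([-0.012, -0.085, -0.003]), 'gripper_force': np.float64(0.0), 'width': np.float64(0.086)}
scene [-0.07856719  0.96087138  0.75949487] 0.99330859375
side [-0.6774814  -0.06871479  0.83690867] 0.99601953125
wrist [0.06653073 0.5761499  0.37353235] 0.9961328125
```

View pics/scene0.png

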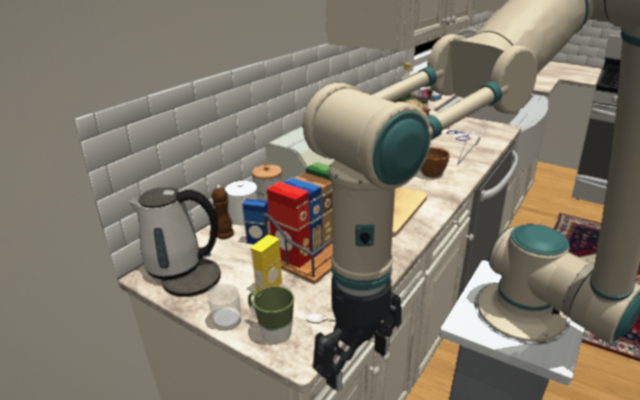

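View pics/side0.png

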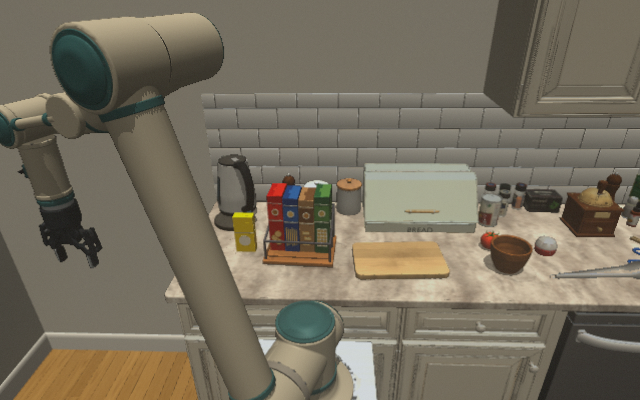

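Scene view: the red carton (290,220) is at the rack's near/left end with blue beside it (310,210), then kraft and green. A green mug stands at (273,308), and the board is at (408,208). In the side view the row runs red (277,215), blue (292,215), kraft (308,220), green (323,215), and the board is at (400,260).

Blue look-alikes: yellow box (267,262 scene), small dark-blue box (256,220 scene), and the blue carton in the rack (310,210 scene). The rack one is the larger non-yellow one, so it is meant. The red carton is the only red box. I'll confirm with a crop.

Run:
```python
from h import *
from scipy import ndimage
L={n:dict(np.load('/tmp/%s0.npz'%n)) for n in('scene','side','wrist')}
a=L['scene']['img'][150:340,210:350];b=L['side']['img'][150:290,220:460]
A=cv2.resize(a,None,fx=2.9,fy=2.9,interpolation=3)[:,:,::-1];B=cv2.resize(b,None,fx=1.6,fy=1.6,interpolation=3)[:,:,::-1]
c=np.zeros((551,800,3),np.uint8);c[:A.shape[0],:A.shape[1]]=A;c[:B.shape[0],410:410+384]=B;cv2.imwrite('pics/crop.png',c)
v,u=np.mgrid[:400,:640];uv=np.c_[u.ravel(),v.ravel()]
for n in('scene','side'):
    d=L[n];d['P']=pts(d,uv).reshape(400,640,3);P=d['P']
    hsv=cv2.cvtColor(d['img'],cv2.COLOR_RGB2HSV);H,S,V=[hsv[...,i] for i in range(3)]
    ws=(P[...,0]>.3)&(P[...,0]<1)&(P[...,1]>-.6)&(P[...,1]<.7)&(P[...,2]>-.01)&(P[...,2]<.3)
    for nm,m in dict(red=((H<6)|(H>174))&(S>150),blue=(H>100)&(H<125)&(S>100),green=(H>45)&(H<75)&(S>120),yellow=(H>22)&(H<32)&(S>200)).items():
        m=m&ws; l,k=ndimage.label(m)
        for i in range(1,k+1):
            q=l==i
            if q.sum()<60: continue
            p=P[q];print(n,nm,q.sum(),u[q].mean().round(),v[q].mean().round(),'min',np.percentile(p,3,0).round(3),'max',np.percentile(p,97,0).round(3))
            t=p[p[:,2]>np.percentile(p[:,2],98)-.006]
            if len(t)>10: print('   top',len(t),t.min(0).round(3),t.max(0).round(3), cv2.minAreaRect(np.float32(t[:,:2]*1000)))
    m=ws&(P[...,2]>.016)&(P[...,2]<.027)&(P[...,1]<.2)&(P[...,1]>-.35)&(H>10)&(H<28)&(S>70)
    l,k=ndimage.label(m); 
    for i in range(1,k+1):
        q=l==i
        if q.sum()>150: print(n,'wood',q.sum(),u[q].mean(),v[q].mean(),P[q][:,2].mean().round(4),cv2.minAreaRect(np.float32(P[q][:,:2]*1000)))
```

```text
scene red 1397 287.0 204.0 min [0.545 0.119 0.144] max [0.64  0.166 0.229]
   top 378 [0.544 0.112 0.223] [0.645 0.167 0.231] ((594.7405395507812, 138.76730346679688), (50.19827651977539, 101.03810119628906), 86.44548034667969)
scene red 253 298.0 234.0 min [0.544 0.119 0.092] max [0.596 0.166 0.131]
   top 54 [0.544 0.118 0.125] [0.606 0.167 0.133] ((565.7866821289062, 154.5536651611328), (73.57136535644531, 36.88533020019531), 36.8739013671875)
scene red 264 297.0 257.0 min [0.545 0.126 0.022] max [0.584 0.167 0.077]
   top 20 [0.546 0.161 0.073] [0.569 0.168 0.081] ((557.3943481445312, 163.9071044921875), (6.858461856842041, 22.40410804748535), 89.02190399169922)
scene blue 283 306.0 187.0 min [0.539 0.067 0.203] max [0.632 0.11  0.224]
   top 219 [0.537 0.061 0.218] [0.636 0.112 0.225] ((586.7841796875, 82.51966094970703), (41.137359619140625, 101.84504699707031), 78.31424713134766)
scene blue 132 315.0 209.0 min [0.538 0.067 0.142] max [0.544 0.113 0.191]
   top 20 [0.537 0.071 0.185] [0.544 0.112 0.192] ((540.0172729492188, 91.8594741821289), (41.15476608276367, 4.3852038383483
[... 2757 characters left out ...]
 top 108 [ 0.531 -0.042  0.23 ] [ 0.62  -0.007  0.236] ((575.6619262695312, -23.731081008911133), (34.72732925415039, 88.5013198852539), 86.52071380615234)
side yellow 311 243.0 221.0 min [0.556 0.223 0.084] max [0.587 0.283 0.141]
   top 100 [0.555 0.22  0.136] [0.592 0.286 0.144] ((574.1738891601562, 253.26025390625), (66.2226791381836, 36.90797424316406), 88.03197479248047)
side wood 794 299.4471032745592 255.40931989924434 0.0191 ((561.3546142578125, 60.81634521484375), (234.16583251953125, 181.12742614746094), 86.7109146118164)
side wood 2319 387.84907287623975 258.53083225528246 0.0214 ((506.08367919921875, -237.18917846679688), (197.0673828125, 232.37232971191406), 2.9437177181243896)
```

View pics/crop.png

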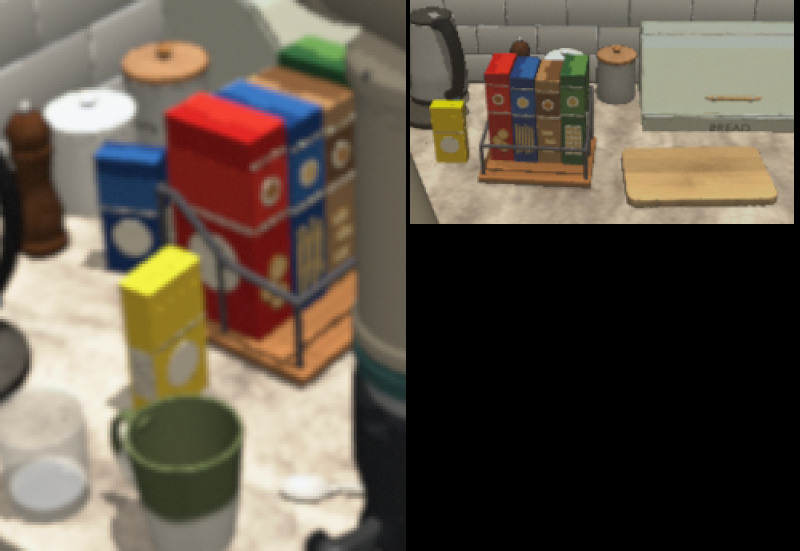

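The crop confirms it: red stands at the +y end of the rack with blue next to it. The yellow box and the small blue box are outside the rack. Now I'll refine yaw, board pose and the free space behind the carton.

Run:
```python
from h import *
from scipy import ndimage
L={n:dict(np.load('/tmp/%s0.npz'%n)) for n in('scene','side')}
v,u=np.mgrid[:400,:640];uv=np.c_[u.ravel(),v.ravel()]
def fl(p): 
    a=cv2.fitLine(np.float32(p[:,:2]),cv2.DIST_HUBER,0,.001,.001).ravel(); return np.degrees(np.arctan2(a[1],a[0])).round(2),a[2:].round(4),len(p)
for n in L:
    d=L[n];P=pts(d,uv).reshape(400,640,3);x,y,z=np.moveaxis(P,2,0)
    hsv=cv2.cvtColor(d['img'],cv2.COLOR_RGB2HSV);H,S=hsv[...,0],hsv[...,1]
    red=((H<6)|(H>174))&(S>120)&(x>.5)&(x<.7)&(y>.05)&(y<.2)
    top=red&(z>.223);print(n,'top z',np.median(z[top]),'c',P[top].mean(0))
    m=ndimage.binary_erosion((z>.1)&(z<.215)&(x>.52)&(x<.56)&(y>-.04)&(y<.165))
    print(n,'front all',fl(P[m]))
    m=red&(z>.03)&(z<.215)&(x<.556)&(y<.16); print(n,'front red',fl(P[m]))
    m=red&(z>.05)&(z<.21)&(y>.15)&(x>.555); 
    if m.sum()>30: print(n,'side red',fl(P[m]))
    t=(z>.216)&(z<.236)&(x>.52)&(x<.66)&(y>-.06)&(y<.18)
    print(n,'tops',t.sum(),cv2.minAreaRect(np.float32(P[t][:,:2]*1000)))
    b=(z>.018)&(z<.026)&(x>.35)&(x<.66)&(y>-.5)&(y<-.08)&(H>8)&(H<28)&(S>70)
    l,k=ndimage.label(ndimage.binary_opening(b));q=l==1+np.argmax(ndimage.sum(b,l,range(1,k+1)))
    print(n,'board',q.sum(),np.median(z[q]),cv2.minAreaRect(np.float32(P[q][:,:2]*1000)))
    be=(x>.655)&(x<.76)&(y>.06)&(y<.22)&(z>.15);print(n,'behind',be.sum(),P[be].min(0) if be.any() else '', np.unique((P[be][:,2]*20).astype(int)))
    mg=(H>30)&(H<60)&(S>60)&(x>.3)&(x<.55)&(y>.2)&(y<.5)&(z>.03)&(z<.13);print('mug',mg.sum(),P[mg].min(0) if mg.any() else '',P[mg].max(0) if mg.any() else '')
    if n=='side':
        r=(z>.082)&(z<.094)&(x>.46)&(x<.52)&(y>-.1)&(y<.2);print('rail',fl(P[r]),P[r].min(0),P[r].max(0))
```

```text
scene top z 0.2274783524710282 c [0.5928883  0.14189498 0.22729536]
scene front all (np.float32(86.32), array([0.5429, 0.0958], dtype=float32), 1196)
scene front red (np.float32(87.43), array([0.5465, 0.1394], dtype=float32), 408)
scene side red (np.float32(-3.11), array([0.6023, 0.162 ], dtype=float32), 851)
scene tops 1199 ((588.1560668945312, 62.56914520263672), (205.80557250976562, 105.30126953125), 85.41925811767578)
scene board 785 0.02057800310901168 ((471.36077880859375, -277.12646484375), (110.73831939697266, 295.8464660644531), 3.7568302154541016)
scene behind 0  []
mug 1387 [0.41137794 0.33433984 0.03904497] [0.52730963 0.42307009 0.10963191]
side top z 0.22860211709856074 c [0.58808937 0.13504764 0.22847763]
side front all (np.float32(85.85), array([0.539 , 0.0609], dtype=float32), 1696)
side front red (np.float32(86.8), array([0.5451, 0.1365], dtype=float32), 433)
side tops 939 ((586.1459350585938, 59.55217361450195), (205.7149658203125, 107.27066802978516), 85.68844604492188)
side board 2883 0.021551632203180637 ((507.7047424316406, -270.802490234375), (196.93077087402344, 299.64862060546875), 3.074383497238159)
side behind 0  []
mug 0  
rail (np.float32(86.97), array([0.488 , 0.0841], dtype=float32), 174) [ 0.47537508 -0.04710966  0.08276167] [0.51605528 0.1764745  0.0939831 ]
```

{"method": "play_rows", "body": {"motion": [[-0.8,-0.4,-1.2,-0.3,0],[-1.9,-0.9,-2,-0.6,0],[-3.1,-1.4,-2,-1.1,0],[-4.3,-1.9,-2,-1.1,0],[-5.5,-2.5,-2,-1.1,0]], "newtons": 20}}

```text
clock: 0.78
position: [0.3321, 0.4045, 0.3111]
ee_rot: [0.0, 0.029, 1.0, 0.0]
contact_force: [1.0, -0.1, 0.6]
width: 0.0001
gripper_force: 0.0
```

{"method": "play_rows", "body": {"motion": [[-1.2,-0.85,0,0,0],[-2.4,-1.7,0,0,0],[-3.6,-2.55,0,0,0],[-4.8,-3.4,0,0,0],[-6.0,-4.25,0,0,0]]}}

```text
clock: 1.4
position: [0.5618, 0.2204, 0.311]
ee_rot: [-0.0, 0.029, 1.0, 0.0]
contact_force: [0.5, 1.4, -0.7]
width: -0.0002
gripper_force: 0.0
```

{"method": "play_rows", "body": {"motion": [[-1.0,-0.7,0,0,0],[-2.0,-1.4,0,0,0],[-2.9,-2.05,0,0,0],[-2.9,-2.05,0,0,0]]}}

```text
clock: 1.9
position: [0.6736, 0.1304, 0.3092]
ee_rot: [-0.001, 0.031, 1.0, -0.001]
contact_force: [-1.0, 0.2, -0.0]
width: 0.0002
gripper_force: 0.0
```

Run:
```python
from h import *
a=[]
for n in('scene','side'):
    d=grab(n);a.append(d['img']);print(manip.get_state()['position'])
cv2.imwrite('pics/two1.png',np.vstack([cv2.resize(a[0][120:320,180:420],(600,300)),cv2.resize(a[1][90:290,200:500],(600,300))])[:,:,::-1])
```

```text
[0.67211331 0.13199092 0.30977307]
[0.67127275 0.13301228 0.31041013]
```

View pics/two1.png

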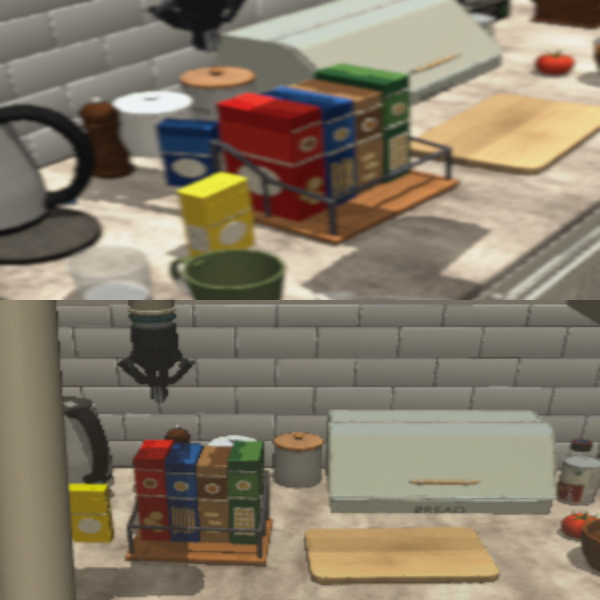

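Scene crop: the gripper (205,30) hovers behind the red carton (270,150). In the side crop it is above red at (158,385). Descending behind it, then pulling.

{"method": "play_rows", "body": {"motion": [[0,0,1,0,0],[0,0,2,0,0],[0,0,2.5,0,0],[0,0,2.5,0,0]]}}

```text
clock: 2.5
position: [0.6693, 0.1343, 0.2098]
ee_rot: [-0.002, 0.029, 1.0, -0.0]
contact_force: [0.6, 0.0, 0.4]
width: -0.0002
gripper_force: 0.0
```

{"method": "play_rows", "body": {"motion": [[0.25,0,0,0,0],[0.5,0,0,0,0],[0.75,0,0,0,0],[1.0,0,-0.1,0,0],[1.25,0,-0.25,0,0]]}}

```text
clock: 3.12
position: [0.6207, 0.136, 0.2217]
ee_rot: [-0.0, 0.029, 1.0, 0.0]
contact_force: [-0.0, -0.3, 0.3]
width: -0.0002
gripper_force: 0.1
```

{"method": "play_rows", "body": {"motion": [[0.2,0,-0.05,0,0],[0.4,0,-0.1,0,0],[0.6,0,-0.2,0,0],[0.75,0,-0.25,0,0],[0.9,0,-0.25,0,0]]}}

```text
clock: 3.75
position: [0.5855, 0.1382, 0.2315]
ee_rot: [0.0, 0.029, 1.0, 0.0]
contact_force: [-0.5, 0.1, 0.7]
width: 0.0
gripper_force: 0.1
```

```bash
cat >> h.py <<'E'
def tilt(n='scene'):
    d=grab(n);v,u=np.mgrid[:400,:640];P=pts(d,np.c_[u.ravel(),v.ravel()]).reshape(400,640,3)
    hsv=cv2.cvtColor(d['img'],cv2.COLOR_RGB2HSV);H,S=hsv[...,0],hsv[...,1];x,y,z=np.moveaxis(P,2,0)
    red=((H<6)|(H>174))&(S>120)&(x>.3)&(x<.7)&(y>-.4)&(y<.25)&(z>.01)&(z<.7)
    return d,P,red
E
python3 - <<'E'
from h import *
d,P,red=tilt()
p=P[red];print(len(p),p.min(0),p.max(0))
t=p[p[:,2]>p[:,2].max()-.004];print('top edge',t.mean(0)); f=p[p[:,0]<np.percentile(p[:,0],1)];print('frontmost',f.mean(0))
a=grab('side');print(manip.get_state()['position'],manip.get_state()['contact_force'])
cv2.imwrite('pics/two2.png',np.vstack([cv2.resize(d['img'][120:320,180:420],(600,300)),cv2.resize(a['img'][90:290,200:500],(600,300))])[:,:,::-1])
E
```

```text
2270 [0.47505697 0.04969249 0.01646717] [0.62095555 0.17577412 0.24883295]
top edge [0.56470243 0.14312874 0.24648757]
frontmost [0.47704586 0.14212967 0.21397081]
[0.58491764 0.13820673 0.23129802] [ 0.2531927  -0.39754175 -0.53765693]
```

View pics/two2.png

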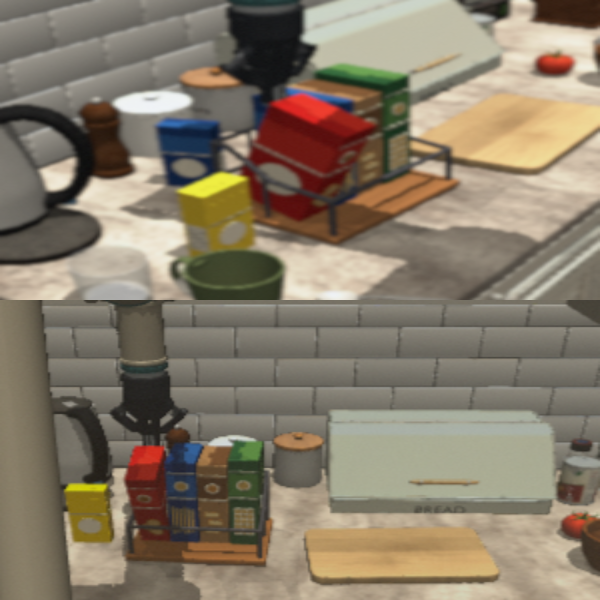

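Red is tipped about 20°, with its front top edge at (365,130) in the scene crop, and its neighbours are still standing. Pulling on slowly past balance.

{"method": "play_rows", "body": {"motion": [[0.15,0,0,0,0],[0.3,0,0,0,0],[0.45,0,0,0,0],[0.6,0,0,0,0],[0.75,0,0,0,0]]}}

```text
clock: 4.47
position: [0.5553, 0.1399, 0.2313]
ee_rot: [-0.0, 0.029, 1.0, 0.0]
contact_force: [-0.0, 0.6, -0.0]
width: 0.0005
gripper_force: 0.0
```

{"method": "play_rows", "body": {"motion": [[0.1,0,0,0,0],[0,0,-0.8,0,0],[0,0,-2,0,0],[0,0,-2.5,0,0],[0,0,-2.5,0,0]]}}

```text
clock: 5.1
position: [0.5566, 0.14, 0.3331]
ee_rot: [0.002, 0.029, 1.0, 0.0]
contact_force: [0.8, 0.1, -0.1]
width: -0.0003
gripper_force: 0.0
```

Run:
```python
from h import *
d,P,red=tilt()
np.savez('/tmp/lean.npz',P=P,red=red)
p=P[red];print(len(p),p.min(0),p.max(0))
t=p[p[:,2]>p[:,2].max()-.004];print('top edge',t.mean(0)); f=p[p[:,0]<np.percentile(p[:,0],1)];print('frontmost',f.mean(0))
a=grab('side');print(manip.get_state()['position'],manip.get_state()['contact_force'])
cv2.imwrite('pics/two3.png',np.vstack([cv2.resize(d['img'][120:320,180:420],(600,300)),cv2.resize(a['img'][90:290,200:500],(600,300))])[:,:,::-1])
```

```text
2202 [0.42614573 0.04311549 0.02448271] [0.61503382 0.174149   0.2463035 ]
top edge [0.50443077 0.14548679 0.24392004]
frontmost [0.42817337 0.1465766  0.18773994]
[0.55529572 0.13985211 0.33031398] [ 0.19639185 -0.10261286 -0.10471999]
```

View pics/two3.png

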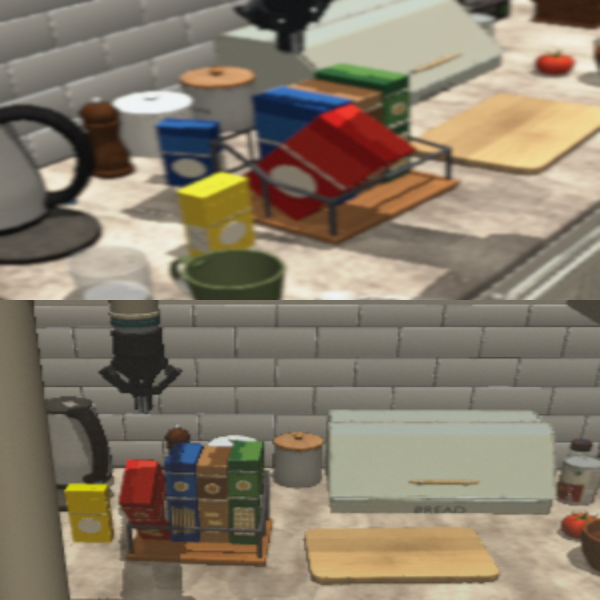

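Red leans freely on the rail: top face at (370,130) in the scene crop, (143,470) in the side crop. The others are upright and the gripper is clear above. Measuring the lean from both views.

Run:
```python
from h import *
for n in('scene','side'):
    d,P,red=tilt(n)
    p=P[red]
    # top face: plane through (.427,.1875) slope up 36deg
    s=(p[:,2]-.1875)*np.cos(.63)-(p[:,0]-.427)*np.sin(.63)
    t=p[abs(s)<.005];c=t.mean(0);q=t-c;w,V=np.linalg.eigh(q.T@q);nrm=V[:,0]*np.sign(V[2,0])
    print(n,len(t),'normal',nrm.round(3),'tilt',np.degrees(np.arccos(nrm[2])).round(1),'y',np.percentile(t[:,1],[1,99]).round(4),'x',np.percentile(t[:,0],[1,99]).round(4),'z',np.percentile(t[:,2],[1,99]).round(4))
    e1=V[:,2];e2=V[:,1]; print(cv2.minAreaRect(np.float32(np.c_[q@e1,q@e2]*1000)),c.round(4),e1.round(3),e2.round(3))
    m=(t[:,0]>.42)&(t[:,0]<.47); 
    for lo in(.43,.45,.47,.49):
        k=t[(t[:,0]>lo)&(t[:,0]<lo+.01)]
        if len(k)>5:print(lo,k[:,1].min().round(4),k[:,1].max().round(4),k[:,2].mean().round(4))
```

```text
scene 627 normal [-0.59   0.044  0.806] tilt 36.3 y [0.1202 0.1718] x [0.4278 0.5067] z [0.1869 0.2451]
((0.4188575744628906, -1.2787857055664062), (54.3924560546875, 99.49727630615234), 88.58500671386719) [0.4674 0.1474 0.2162] [-0.803  0.073 -0.592] [0.085 0.996 0.008]
0.43 0.1244 0.1728 0.1923
0.45 0.123 0.174 0.2068
0.47 0.1188 0.1714 0.2219
0.49 0.1182 0.1702 0.2365
side 440 normal [-0.593  0.021  0.805] tilt 36.4 y [0.1182 0.1673] x [0.4258 0.5067] z [0.1847 0.2455]
((-1.2636489868164062, 0.7238006591796875), (102.26905059814453, 50.2876091003418), 0.8643330931663513) [0.4649 0.143  0.216 ] [-0.805  0.02  -0.593] [ 0.029  1.    -0.005]
0.43 0.121 0.1675 0.1939
0.45 0.1193 0.1662 0.2092
0.47 0.1188 0.1654 0.2237
0.49 0.1171 0.1675 0.2379
```

{"method": "play_rows", "body": {"motion": [[1,0,0,0,85],[2,0,0,0,85],[2,0,0,0,85],[2,0,0.8,0,85],[2,0,1.6,0,85]]}}

```text
clock: 5.92
position: [0.4767, 0.1445, 0.266]
ee_rot: [0.0, 0.029, 1.0, 0.0]
contact_force: [0.6, -0.1, -0.2]
width: 0.0847
gripper_force: 0.0
```

{"method": "play_rows", "body": {"motion": [[0,0,0.6,0,85],[0,0,1.2,0,85],[0,0,1.7,0,85],[0,0,2.1,0,85],[0,0,2.1,0,85]]}}

```text
clock: 6.55
position: [0.4753, 0.1443, 0.1813]
ee_rot: [-0.002, 0.029, 1.0, -0.0]
contact_force: [-0.0, 0.1, 0.6]
width: 0.0854
gripper_force: 0.0
```

{"method": "play_rows", "body": {"motion": [[0,0,0,0,45],[0,0,0,0,40],[0,0,0,0,40],[0,0,0,0,40],[0,0,0,0,40]], "newtons": 20}}

```text
clock: 7.18
position: [0.4765, 0.1448, 0.1839]
ee_rot: [0.001, 0.029, 1.0, 0.0]
contact_force: [1.0, 0.2, 2.4]
width: 0.05
gripper_force: 26.8
```

{"method": "play_rows", "body": {"motion": [[0,0,-0.3,0,40],[0,0,-0.7,0,40],[0,0,-1.2,0,40],[0,0,-1.7,0,40],[0,0,-1.7,0,40]]}}

```text
clock: 7.8
position: [0.4764, 0.1446, 0.2526]
ee_rot: [0.001, 0.029, 1.0, 0.0]
contact_force: [0.9, 0.3, -3.0]
width: 0.0496
gripper_force: 26.3
```

Run:
```python
from h import *
d=grab('scene');a=grab('side');s=manip.get_state();print(s['position'],s['contact_force'],s['gripper_force'],s['width'])
cv2.imwrite('pics/two4.png',np.vstack([cv2.resize(d['img'][100:320,180:450],(600,400)),cv2.resize(a['img'][130:290,200:440],(300,200))[:,[*range(300)]*2]])[:,:,::-1])
```

```text
[0.47519894 0.14446574 0.25069417] [ 0.43920577  0.45890398 -2.66413356] 26.308502554893494 0.0497803500589653
```

View pics/two4.png

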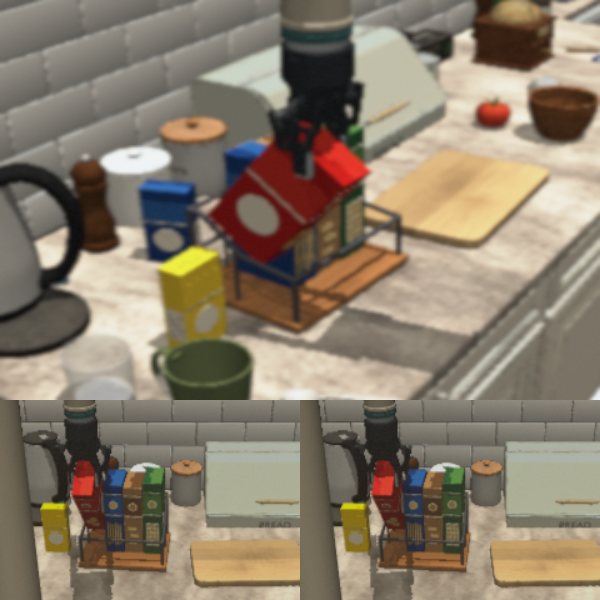

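Red is held at about 36° (scene crop (290,190)), clear of the others. Lifting high, then carrying it over to the board.

{"method": "play_rows", "body": {"motion": [[0,0,-0.8,0,40],[0,0,-1.7,0,40],[0,0,-2.7,0,40],[0,0,-3.7,0,40],[0,0,-4.5,0,40]], "newtons": 30}}

```text
clock: 8.52
position: [0.4756, 0.1445, 0.4316]
ee_rot: [-0.001, 0.029, 1.0, -0.0]
contact_force: [0.0, 0.4, -1.7]
width: 0.0496
gripper_force: 33.5
```

{"method": "play_rows", "body": {"motion": [[0.1,-0.5,0,0,40],[0.3,-1.4,0,0,40],[0.5,-2.4,0,0,40],[0.7,-3.4,0,0,40],[0.9,-4.4,0,0,40]]}}

```text
clock: 9.15
position: [0.4287, -0.0301, 0.4299]
ee_rot: [-0.001, 0.029, 1.0, 0.0]
contact_force: [0.4, 0.0, -2.7]
width: 0.05
gripper_force: 33.5
```

{"method": "play_rows", "body": {"motion": [[0.2,-1.2,0,0,40],[0.4,-2.4,0,0,40],[0.6,-3.6,0,0,40],[0.7,-4.8,0,0,40],[0.8,-5.7,0,0,40]]}}

```text
clock: 9.78
position: [0.3833, -0.2564, 0.4297]
ee_rot: [-0.001, 0.03, 1.0, 0.001]
contact_force: [0.3, -0.2, -2.6]
width: 0.0498
gripper_force: 33.4
```

{"method": "play_rows", "body": {"motion": [[0,-0.25,0.6,0,40],[0,-0.25,1.6,0,40],[0,-0.25,2.6,0,40],[0,-0.25,3.6,0,40],[0,-0.25,4.0,0,40]]}}

```text
clock: 10.4
position: [0.3817, -0.263, 0.2672]
ee_rot: [-0.003, 0.029, 1.0, 0.003]
contact_force: [0.4, -0.1, -2.8]
width: 0.0491
gripper_force: 33.6
```

```bash
cat > m.py <<'E'
from h import *
import sys
im=[]
for n in('side','scene'):
    d,P,red=tilt(n);im.append(d['img']);p=P[red&(P[...,1]<-.15)]
    if len(p)<80: print(n,'few',len(p));continue
    z=p[:,2];print(n,len(p),'lowest',np.percentile(p,1,0).round(3),p[z<np.percentile(z,2)].mean(0).round(3),'highest',p[z>np.percentile(z,98)].mean(0).round(3),'frontmost',p[p[:,0]<np.percentile(p[:,0],2)].mean(0).round(3))
    x,y,zz=np.moveaxis(P,2,0);H=cv2.cvtColor(d['img'],cv2.COLOR_RGB2HSV)
    b=(zz>.017)&(zz<.026)&(x>.35)&(x<.66)&(y>-.5)&(y<-.08)&(H[...,0]>8)&(H[...,0]<28)&(H[...,1]>70)
    print('board',cv2.minAreaRect(np.float32(P[b][:,:2]*1000)))
s=manip.get_state();print(s['clock'],s['position'],s['contact_force'],s['gripper_force'])
cv2.imwrite('pics/'+sys.argv[1],np.vstack([cv2.resize(im[0][140:300,200:500],(600,300)),cv2.resize(im[1][60:260,240:540],(600,300))])[:,:,::-1])
E
python3 m.py b1.png
```

```text
side 637 lowest [ 0.33  -0.287  0.124] [ 0.436 -0.26   0.126] highest [ 0.398 -0.272  0.326] frontmost [ 0.33  -0.269  0.272]
board ((508.656982421875, -271.16925048828125), (197.14085388183594, 300.66143798828125), 2.9561219215393066)
scene 1615 lowest [ 0.336 -0.283  0.117] [ 0.459 -0.244  0.117] highest [ 0.395 -0.234  0.318] frontmost [ 0.336 -0.255  0.27 ]
board ((510.2415771484375, -267.7639465332031), (190.89559936523438, 310.129150390625), 3.3086953163146973)
10.5 [ 0.38186499 -0.26313275  0.26793466] [-1.25138731 -1.3426176  -3.40709081] 33.57202470302582
```

View pics/b1.png

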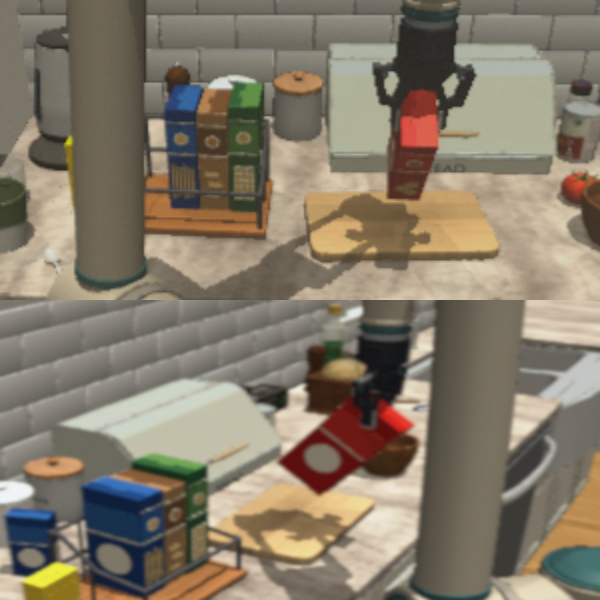

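Carton held above the board tilted about 38°, its lower front edge at (320,492) in the scene crop, and the rack neighbours are untouched. Lowering until the edge touches.

{"method": "play_rows", "body": {"motion": [[0.1,0,0.6,0,40],[0.1,0,1.2,0,40],[0.1,0,1.7,0,40],[0.1,0,1.95,0,40],[0.1,0,2.1,0,40]], "newtons": 20}}

```text
clock: 11.12
position: [0.3795, -0.2646, 0.1877]
ee_rot: [-0.0, 0.029, 1.0, -0.0]
contact_force: [-10.1, 2.5, 25.6]
width: 0.0497
gripper_force: 36.9
```

{"method": "play_rows", "body": {"motion": [[0,0,0.05,0,40],[0,0,0.1,0,40],[0,0,0.15,0,40]]}}

```text
clock: 11.5
position: [0.379, -0.265, 0.1871]
ee_rot: [0.0, 0.029, 1.0, -0.002]
contact_force: [-14.6, 6.2, 40.2]
width: 0.0498
gripper_force: 38.4
```

{"method": "play_rows", "body": {"motion": [[0,0,-0.15,0,40],[0,0,-0.3,0,40],[0,0,-0.3,0,40]], "newtons": 20}}

```text
clock: 11.88
position: [0.3801, -0.2647, 0.1936]
ee_rot: [0.0, 0.029, 1.0, -0.0]
contact_force: [0.4, -0.4, -2.4]
width: 0.0496
gripper_force: 33.7
```

```bash
python3 m.py b2.png
```

```text
side 588 lowest [ 0.329 -0.289  0.061] [ 0.43  -0.256  0.06 ] highest [ 0.392 -0.275  0.252] frontmost [ 0.329 -0.264  0.199]
board ((508.9605407714844, -270.9868469238281), (197.05807495117188, 300.6979064941406), 3.210374116897583)
scene 1484 lowest [ 0.334 -0.286  0.044] [ 0.458 -0.245  0.043] highest [ 0.386 -0.225  0.249] frontmost [ 0.333 -0.26   0.196]
board ((510.4336242675781, -265.18426513671875), (190.79965209960938, 302.0378723144531), 3.6802940368652344)
11.975 [ 0.37965985 -0.26435205  0.19283006] [ 0.08117603 -0.08276525 -3.05309924] 33.688125014305115
```

{"method": "play_rows", "body": {"motion": [[0,0,0.05,0,49.2],[0,0,0.1,0,49.2],[0,0,0.1,0,49.2]], "newtons": 20}}

```text
clock: 12.35
position: [0.3795, -0.2642, 0.1888]
ee_rot: [-0.0, 0.029, 1.0, 0.0]
contact_force: [0.4, -0.3, -2.3]
width: 0.0496
gripper_force: 33.7
```

{"method": "play_rows", "body": {"motion": [[0,0,0.1,0,49.6],[-0.2,0,0.05,0,49.6],[-0.4,0,-0.03,0,49.6],[-0.6,0,-0.1,0,49.6],[-0.75,0,-0.15,0,49.6]]}}

```text
clock: 12.98
position: [0.4096, -0.2662, 0.1958]
ee_rot: [-0.0, 0.029, 1.0, -0.0]
contact_force: [-1.6, 0.5, 0.9]
width: 0.0498
gripper_force: 28.5
```

```bash
python3 m.py b3.png
```

```text
side 616 lowest [ 0.355 -0.29   0.031] [ 0.449 -0.27   0.031] highest [ 0.429 -0.274  0.252] frontmost [ 0.354 -0.268  0.208]
board ((509.10162353515625, -270.6617431640625), (197.82713317871094, 299.92083740234375), 2.710190534591675)
scene 1517 lowest [ 0.36  -0.288  0.037] [ 0.463 -0.246  0.036] highest [ 0.416 -0.223  0.252] frontmost [ 0.36  -0.262  0.206]
board ((510.399658203125, -266.59228515625), (192.9049835205078, 303.9487609863281), 3.3010385036468506)
13.075 [ 0.41024007 -0.26632307  0.19583416] [-2.28923833  1.27549282  6.52687277] 28.903858065605164
```

View pics/b3.png

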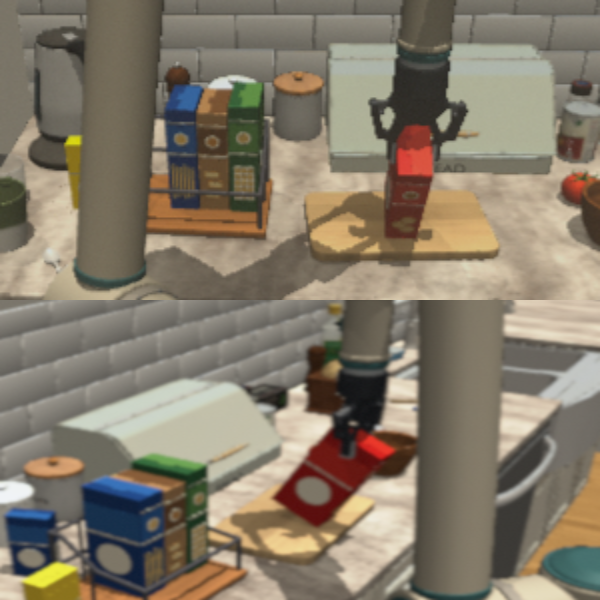

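The carton pivots in the grip as intended. It is now at about 30°, its lower front edge on the board at (318,523) in the scene crop. Continuing the arc.

{"method": "play_rows", "body": {"motion": [[-0.3,0,-0.06,0,49.6],[-0.6,0,-0.11,0,49.6],[-0.9,0,-0.14,0,49.6],[-1.2,0,-0.15,0,49.6],[-1.5,0,-0.15,0,49.6]]}}

```text
clock: 13.7
position: [0.4707, -0.2697, 0.2008]
ee_rot: [0.0, 0.029, 1.0, 0.0]
contact_force: [0.2, 0.6, -2.6]
width: 0.0493
gripper_force: 28.0
```

```bash
python3 m.py b4.png
```

```text
side 618 lowest [ 0.414 -0.296  0.04 ] [ 0.487 -0.267  0.04 ] highest [ 0.49  -0.282  0.257] frontmost [ 0.413 -0.268  0.219]
board ((509.4024658203125, -270.51312255859375), (197.24212646484375, 300.0514221191406), 3.063599109649658)
scene 1481 lowest [ 0.421 -0.291  0.037] [ 0.505 -0.249  0.037] highest [ 0.478 -0.236  0.254] frontmost [ 0.421 -0.269  0.215]
board ((511.3873596191406, -268.2925109863281), (191.5255889892578, 305.1591491699219), 3.448267698287964)
13.8 [ 0.47125244 -0.26998376  0.20092696] [ 0.30152131  0.10418496 -1.52922221] 28.023386299610138
```

The edge slipped partway and the tilt is now about 25°. Moving back and repeating with slightly more preload.

{"method": "play_rows", "body": {"motion": [[0.5,0,-0.2,0,49.6],[1.2,0,-0.2,0,49.6],[1.25,0,-0.1,0,49.6],[1.25,0,0.0,0,49.6],[1.25,0,0.08,0,49.6]]}}

```text
clock: 14.42
position: [0.42, -0.267, 0.1989]
ee_rot: [0.0, 0.029, 1.0, -0.0]
contact_force: [-3.2, 2.7, 17.3]
width: 0.0497
gripper_force: 30.2
```

{"method": "play_rows", "body": {"motion": [[-0.2,0,0,0,49.6],[-0.4,0,-0.02,0,49.6],[-0.6,0,-0.03,0,49.6],[-0.8,0,-0.03,0,49.6]]}}

```text
clock: 14.92
position: [0.4522, -0.2688, 0.1994]
ee_rot: [0.0, 0.029, 1.0, -0.0]
contact_force: [-1.4, 0.2, 2.3]
width: 0.0495
gripper_force: 28.9
```

```bash
python3 m.py b5.png
```

```text
side 735 lowest [ 0.394 -0.294  0.029] [ 0.439 -0.268  0.028] highest [ 0.473 -0.279  0.252] frontmost [ 0.394 -0.272  0.225]
board ((509.70318603515625, -271.01043701171875), (198.3997039794922, 301.3324279785156), 2.3623132705688477)
scene 1560 lowest [ 0.4   -0.289  0.033] [ 0.461 -0.246  0.033] highest [ 0.459 -0.236  0.254] frontmost [ 0.4   -0.266  0.22 ]
board ((511.85113525390625, -267.713134765625), (192.8877716064453, 305.4062805175781), 3.9519999027252197)
15.025 [ 0.45292606 -0.26890655  0.19934656] [-0.47909467  0.36632587  3.56373848] 29.08360630273819
```

{"method": "play_rows", "body": {"motion": [[0,0,0.06,0,49.6],[-0.25,0,0.06,0,49.6],[-0.5,0,0.06,0,49.6],[-0.75,0,0.07,0,49.6],[-1.0,0,0.1,0,49.6]]}}

```text
clock: 15.65
position: [0.4915, -0.2708, 0.1943]
ee_rot: [-0.001, 0.029, 1.0, 0.0]
contact_force: [-1.2, -0.0, -0.1]
width: 0.0499
gripper_force: 28.8
```

```bash
python3 m.py b6.png
```

```text
side 880 lowest [ 0.433 -0.294  0.027] [ 0.446 -0.267  0.027] highest [ 0.505 -0.275  0.239] frontmost [ 0.433 -0.28   0.213]
board ((508.4009704589844, -270.38665771484375), (201.48831176757812, 298.59918212890625), 3.1268537044525146)
scene 1551 lowest [ 0.44  -0.289  0.028] [ 0.488 -0.248  0.028] highest [ 0.493 -0.246  0.243] frontmost [ 0.44  -0.269  0.214]
board ((511.3266906738281, -268.05999755859375), (194.17721557617188, 304.0478515625), 3.3910815715789795)
15.75 [ 0.49252796 -0.27092788  0.19428871] [-0.01633492 -0.34187549 -1.46865818] 28.726796507835388
```

```bash
cat > t.py <<'E'
from h import *
from scipy.ndimage import binary_erosion
for n in('side','scene'):
    d,P,red=tilt(n);p=P[binary_erosion(red)&(P[...,1]<-.15)];p=p[np.abs(p[:,1]+.27)<.05]
    # cluster by local dominating plane via RANSAC
    rng=np.random.default_rng(0)
    for _ in range(2):
        best=None
        for i in range(300):
            a=p[rng.choice(len(p),3,False)];nn=np.cross(a[1]-a[0],a[2]-a[0]);l=np.linalg.norm(nn)
            if l<3e-4:continue
            m=abs((p-a[0])@(nn/l))<.0025
            if best is None or m.sum()>best.sum():best=m
        q=p[best];c=q.mean(0);N=np.linalg.svd(q-c,full_matrices=False)[2][2];N*=np.sign(N[2]) if abs(N[2])>.7 else -np.sign(N[0])
        print(n,len(q),'n',N.round(3),'pitch',np.degrees(np.arctan2(N[2],-N[0])).round(1),'c',c.round(3),'min',q.min(0).round(3),'max',q.max(0).round(3));p=p[~best]
        if len(p)<60:break
E
python3 t.py
```

```text
side 294 n [-0.999  0.026 -0.039] pitch -2.2 c [ 0.44  -0.267  0.153] min [ 0.435 -0.29   0.028] max [ 0.447 -0.244  0.234]
side 178 n [-0.04   0.004  0.999] pitch 87.7 c [ 0.477 -0.271  0.234] min [ 0.435 -0.293  0.23 ] max [ 0.521 -0.247  0.238]
scene 689 n [-0.074 -0.997  0.005] pitch 4.1 c [ 0.486 -0.246  0.138] min [ 0.44  -0.253  0.029] max [ 0.541 -0.24   0.25 ]
scene 210 n [-0.038  0.999  0.003] pitch 4.1 c [ 0.481 -0.247  0.146] min [ 0.435 -0.251  0.032] max [ 0.537 -0.243  0.233]
```

Tilt is only 2.2°, with the carton centre about 18 mm from the board centre. A small nudge to flatten it, then release.

{"method": "play_rows", "body": {"motion": [[-0.1,0,0.03,0,49.6],[-0.15,0,0.08,0,49.6],[-0.15,0,0.08,0,49.6]]}}

```text
clock: 16.23
position: [0.4984, -0.2714, 0.193]
ee_rot: [0.001, 0.029, 1.0, -0.0]
contact_force: [0.8, 2.0, 3.8]
width: 0.0496
gripper_force: 29.3
```

```bash
python3 t.py
```

```text
side 281 n [-0.998  0.06  -0.02 ] pitch -1.2 c [ 0.445 -0.267  0.156] min [ 0.44  -0.291  0.027] max [ 0.451 -0.246  0.234]
side 152 n [-0.015  0.017  1.   ] pitch 89.2 c [ 0.483 -0.271  0.233] min [ 0.438 -0.293  0.23 ] max [ 0.525 -0.247  0.236]
scene 683 n [-0.064 -0.998  0.003] pitch 2.4 c [ 0.489 -0.247  0.14 ] min [ 0.443 -0.253  0.028] max [ 0.541 -0.241  0.243]
scene 189 n [-0.064 -0.998  0.007] pitch 6.6 c [ 0.493 -0.244  0.126] min [ 0.445 -0.248  0.03 ] max [ 0.541 -0.238  0.246]
```

{"method": "play_rows", "body": {"motion": [[0,0,0,0,52],[0,0,0,0,58],[0,0,0,0,70],[0,0,0,0,85],[0,0,0,0,85]]}}

```text
clock: 16.95
position: [0.4975, -0.2714, 0.192]
ee_rot: [-0.0, 0.029, 1.0, 0.0]
contact_force: [-0.6, 0.1, 0.1]
width: 0.0852
gripper_force: 0.0
```

{"method": "play_rows", "body": {"motion": [[0,0,-0.5,0,85],[0,0,-1.3,0,85],[0,0,-2.3,0,85],[0,0,-3,0,85],[0,0,-3,0,85]]}}

```text
clock: 17.58
position: [0.4985, -0.2721, 0.3146]
ee_rot: [0.002, 0.029, 1.0, -0.002]
contact_force: [-0.1, -0.4, -0.3]
width: 0.0851
gripper_force: 0.0
```

```bash
python3 t.py; python3 m.py b7.png
```

```text
side 293 n [-1.     0.026 -0.008] pitch -0.4 c [ 0.447 -0.267  0.154] min [ 0.444 -0.291  0.028] max [ 0.451 -0.246  0.233]
side 170 n [0.002 0.014 1.   ] pitch 90.1 c [ 0.488 -0.271  0.233] min [ 0.443 -0.293  0.23 ] max [ 0.532 -0.248  0.235]
scene 742 n [-0.059 -0.998 -0.001] pitch -1.2 c [ 0.493 -0.247  0.143] min [ 0.445 -0.252  0.027] max [ 0.544 -0.242  0.233]
scene 194 n [-0.059 -0.998  0.001] pitch 0.5 c [ 0.494 -0.243  0.144] min [ 0.447 -0.247  0.031] max [ 0.54  -0.239  0.234]
side 869 lowest [ 0.442 -0.294  0.026] [ 0.448 -0.272  0.026] highest [ 0.487 -0.273  0.235] frontmost [ 0.442 -0.281  0.155]
board ((509.04132080078125, -270.14508056640625), (200.46788024902344, 299.8150329589844), 2.4925315380096436)
scene 1684 lowest [ 0.447 -0.29   0.027] [ 0.499 -0.249  0.027] highest [ 0.506 -0.265  0.232] frontmost [ 0.447 -0.266  0.132]
board ((510.6166687011719, -266.98822021484375), (192.03286743164062, 304.1664123535156), 3.5158474445343018)
17.775 [ 0.49683811 -0.27094857  0.31041508] [ 0.00732516 -0.62513298 -0.53377625] 0.0
```

View pics/b7.png

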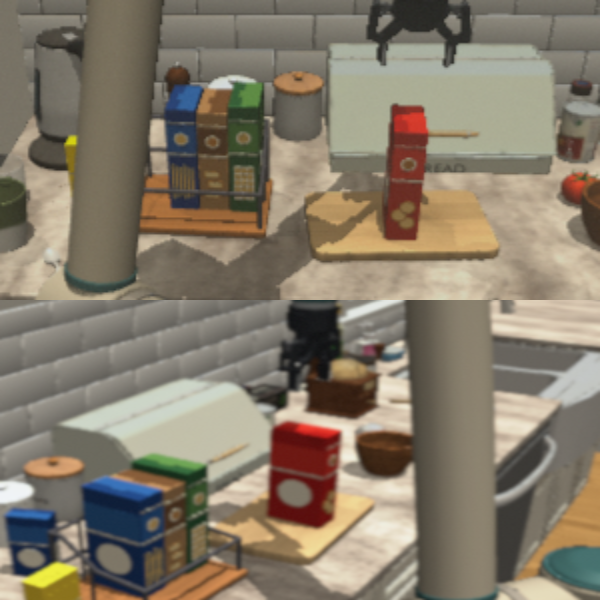

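The red carton stands upright on the board (side crop (405,175)), its centre about 12 mm from the board's centre. The gripper is clear and the other three cartons still stand in the rack.

```bash
python3 -c "
from rig import manip;print(manip.sign_off())"
```

```text
the job is handed in; nothing more can be done
None
```

The red carton stands upright near the middle of the chopping board, about 12 mm off centre, and the job is handed in; the blue, kraft and green cartons are still in the rack and the mug was not touched.

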